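# Pin the light carriage: line up the bolt holes with a tapered drift

## Task

The sliding plate that carries the small ring light has shifted, so its bolt hole no longer lines up with the hole in the block beneath. Take the tapered drift from the rack, work it down through both holes until it has drawn the plate into line (move the plate with the drift, not with the gripper), then take it out and put it aside, well clear of the stand. Then put the thick bolt from the rack through both holes, fully home with its flange flat on the plate, and let go.

Things in the scene. Friction and masses are not known exactly. Their poses are not given: they have to be found in the camera images.
- drift: Tapered steel drift, round, 110 mm tall, 0.3 kg, standing tip down in the rack. Origin: centre of its tip, z up. From the tip: cone from 6 to 26 mm across at 34 mm, 26 mm cylinder to 48 mm, collar 40 mm across to 54 mm (rests on the rack), round handle 24 mm across to 110 mm: grip here. Not the straight punch of like height, with a 12 mm handle. Rack holes: 28 mm across, 88 mm apart.
- bolt: Thick steel cap-head bolt, 75 mm tall, 0.28 kg, standing in the same grey rack (top 58 mm above the table, square of 4 holes). Origin: centre of its lower end, z up. Shank 20 mm across, 38 mm long; flange 40 mm across from 38 to 43 mm (rests on the rack); round head 30 mm across from 43 to 75 mm: grip here. Not the screw with the 18 mm head.
- plate: Aluminium sliding plate 160 x 78 x 12 mm with a 30 mm through hole and, 95 mm along +x from it, a low black ring light (60 mm across, 26 mm high). Origin: centre of the hole, on the underside, 40 mm above the table. Slides only along its x axis, between guides flush with its top; starts 12 to 16 mm towards +x from in line. About 4 N moves it; it stays where left.
- block_hole (a point): Centre of the mouth of the hole in the fixed dark steel block (220 x 110 x 40 mm) under the plate, 40 mm above the table, axes as the plate's. The hole is 30 mm across and goes 40 mm straight down to the table. With collar or flange flat on the plate, the drift's tip is 36 mm, the bolt's lower end 26 mm below this point.
There are look-alikes about, which are no part of the job. What is shaped like the drift but orange or red is not meant.

How it is judged (in metres and radians):
On the way:
1. the drift stands down through both holes and the plate's hole is in line with the block's (z of drift in the frame of block_hole below -0.022 m and horizontal distance between drift and block_hole below 0.01 m and horizontal distance between plate and block_hole below 0.007 m), for 0.2 s.
At the end, for the whole second after the job is handed in: The bolt stands upright (within 7 degrees) through both holes, its lower end 22 mm or more below the top of the block (26 mm is home) and within 10 mm of the hole's axis; the holes are in line within 12 mm; the drift's tip is over 90 mm from the hole; bolt and drift at rest (z of bolt in the frame of block_hole below -0.022 m and horizontal distance between bolt and block_hole below 0.01 m and angle between bolt's own z axis and vertical below 0.12 rad and horizontal distance between plate and block_hole below 0.012 m and linear speed of bolt below 0.02 m/s and horizontal distance between drift and block_hole above 0.09 m and linear speed of drift below 0.03 m/s); the robot touches nothing.
It fails at once if the gripper or arm pushes the plate while its hole is still more than 8 mm out of line (the drift must do it) (horizontal distance between plate and block_hole above 0.008 m and contact force between any of the fingers, the arm and plate above 3 N).
It also fails if it takes over 69 s, if anything falls off the work surface, if the arm or the gripper's body presses on something with over 40 N, if the wrist force passes 120 N, or if a joint passes its speed limit or range.

## Robot

A 6-joint arm with a two-finger parallel gripper is mounted at the origin on the work surface. World frame = base frame: x ahead of the robot, y to its left, z up, the work surface at z = 0. Lengths are in mm, angles in rad, forces in N, time in s.
With the tool pointing down it reaches from about 400 to 925 mm from the base axis. Payload 12.5 kg.
Tool frame: the origin (TCP) lies at the centre of the arm's flange, where the gripper is bolted on; the fingertips stand 190 mm ahead of it and the grasp point (between the pads) lies 171 mm ahead of it; z points along the fingers, y is the line along which they close (so a half turn about z gives the same grasp; the last joint's range is limited). The gripper opens to 95 mm and grips with 3 to 60 N. Pads are 20 mm wide; open, the fingers measure 119 mm over their backs; the gripper's body (75 mm by 180 mm) begins 59 mm behind the grasp point.
Start: joints at [-1.265, 0.491, 1.559, -0, 1.092, -0.106], TCP at [250.181, -572.743, 404.761] pointing down, gripper open.
Joint ranges: [-3.1, 3.1], [-0.84, 2.19], [0.05, 2.79], [-1.13, 4.28], [0.06, 2.93], [-2.69, 2.69]. Speed limits (rad/s): [2.22, 2.22, 2.79, 3.14, 3.14, 3.14].

## Interface

Orientations are given as [roll, pitch, yaw] about the fixed x, y, z axes, in that order (R = Rz(yaw) Ry(pitch) Rx(roll)).
In Python, from cell import env, read_camera, search_frame, cut_out gives the robot as it stands. The module is installed in compiled form; this text tells all that it offers.
- The arm moves only by the tool move_arm, never from a script. Its argument "commands" is a list of rows, each a list of 3 entries, a list of its own where there are three numbers: the shift along the world's x, y, z normalised to -1 to 1, where 1 is 0.03 m, then the turn about the world's z normalised to -1 to 1, where 1 is 0.08 rad, then the opening, from -1 (shut) to 1 (fully open), so that 0 is half open. A call has 1 to 20 rows; each row shifts and turns the commanded pose from where the row before left it; what a row does not reach is not made up. A row lasts 1/12 s, in which the tool goes at most 41.7 mm and 7.16 degrees, less where a joint would pass 70% of its speed; a pose out of reach is approached as far as the arm can. A call with a number of a shift or a turn outside -1 to 1 is refused whole. A call with a gripper value outside its range is refused whole. The fingers move at their own pace and stop on an object; the grip force is fixed at half the most. Time passes only in rows, so rows that do not move let the fingers close. It gives the time, the measured TCP pose, the force, the opening and the grip force at its end, in the units of the state.
- env.state(): the state, without advancing time (a new reading comes with each control period).
- read_camera(name): name is "scene" or "top"; returns a dict with "image" (420x560x3 uint8, red, green, blue), "fx", "fy", "cx", "cy" (pixels), "rvec" (rotation vector, rad) and "tvec" (3), from world to camera coordinates, as OpenCV has them. Camera axes: x right, y down, z forward; pixel columns grow to the right and rows downward; lengths in mm; the calibration is good to about 2 mm. A picture is of the moment at which its call begins. There is no depth.
- env.job_done(): hands the job in; it is judged then, once.
Trained networks look in a picture, given as the dict that the camera call returned (one of the last four; its "shot" number tells which), for a name from the list of things; names that differ only in an ending like _2 or _b are one class to them, and where a whole thing is asked for, a point or a joint stands for the part that bears it (a point fixed in the world has none). Each returns a list of dicts, best first, with "confidence" (0 to 1); they miss things now and then, are a little off and sometimes report something else, mostly with a low value. They report only what shows in the picture. A call takes as long as a camera call. They do not tell look-alikes from the thing itself.
- search_frame(thing, picture): "at" ([column, row] in pixels, amid what is visible of it).
- cut_out(thing, picture): "region" (420x560 bool, what is visible of it) and "at" ([column, row] in pixels, amid what is visible of it).
The state is a dict: "t": time; "joints": joint angles; "qvel": joint speeds; "tau": joint torques, N m; "eef_pos": TCP position; "tcp_rot": TCP orientation; "ft_force": force on the tool from outside, world axes, zero at the start; "moment": the same for the moment, N m; "opening": opening from 0.0 (shut) to 1.0 (fully open); "grip_force": force on a finger pad.
Only numpy, scipy, OpenCV 4.12 (cv2) and the standard library are available. Lean on these libraries where they do the work, as an engineer would, in place of code of your own. Each camera call takes 0.05 s, during which the arm holds its last target. There are 200 camera calls.

## Working session

There is one attempt and no reset: what is moved stays moved. The work goes in short steps, Python scripts to look and compute and a tool call to move; the robot and the scene stay as the last step left them, time stands still between calls to the robot, and variables do not carry over. Pictures are saved under pics/ and viewed, at most 10 in all, crops included, and the job is handed in when it is done.

Besides the shell and the picture viewer there is one more tool, called as name(argument=value, ...) on one line, values as JSON. move_arm: Moves the arm, as the interface text tells. Its arguments: {"type":"object","properties":{"commands":{"type":"array","items":{"type":"array"}}},"required":["commands"]}

```bash
mkdir -p pics; cat > h.py <<'E'
import numpy as np, cv2
from cell import env, read_camera, search_frame, cut_out
def ray(p,uv):
    K=np.array([[p["fx"],0,p["cx"]],[0,p["fy"],p["cy"]],[0,0,1.]])
    R=cv2.Rodrigues(np.array(p["rvec"],float))[0]; t=np.array(p["tvec"],float).ravel()
    return -R.T@t, R.T@np.linalg.inv(K)@np.array([uv[0],uv[1],1.])
def at_z(p,uv,z):
    c,d=ray(p,uv); return c+d*(z-c[2])/d[2]
def proj(p,X):
    K=np.array([[p["fx"],0,p["cx"]],[0,p["fy"],p["cy"]],[0,0,1.]])
    return cv2.projectPoints(np.array(X,float).reshape(-1,3),np.array(p["rvec"],float),np.array(p["tvec"],float),K,None)[0].reshape(-1,2)
def save(p,n,crop=None,s=1):
    im=p["image"][:,:,::-1]
    if crop: im=im[crop[1]:crop[3],crop[0]:crop[2]]
    cv2.imwrite("pics/"+n,cv2.resize(im,None,fx=s,fy=s,interpolation=cv2.INTER_CUBIC))
E
python3 - <<'E'
from h import *
for n in ("scene","top"):
    p=read_camera(n); save(p,n+"0.png",s=1.4)
    print(n,ray(p,(280,210)))
    for th,z in(("drift",90),("bolt",75),("plate",52),("block_hole",40)):
        for d in search_frame(th,p)[:4]: print(th,np.round(d["at"]),round(d["confidence"],2),np.round(at_z(p,d["at"],z)))
s=env.state();print(s)
E
```

```text
scene (array([1201.2575177 ,   22.12221138,  948.66344721]), array([-0.6233599 , -0.04229104, -0.78085312]))
drift [152. 214.] 0.81 [ 554. -302.   90.]
drift [204. 175.] 0.61 [ 428. -211.   90.]
drift [176. 194.] 0.59 [ 491. -262.   90.]
bolt [183. 228.] 0.7 [ 573. -231.   75.]
plate [370. 246.] 0.72 [566. 177.  52.]
block_hole [364. 243.] 0.57 [553. 168.  40.]
top (array([359.37143468, -50.73080963, 788.23280402]), array([ 0.20121893,  0.03802213, -0.97887551]))
drift [368. 289.] 0.92 [ 362. -173.   90.]
drift [430. 191.] 0.75 [ 533. -294.   90.]
bolt [392. 174.] 0.59 [ 570. -231.   75.]
plate [174. 187.] 0.73 [560. 184.  52.]
block_hole [184. 204.] 0.97 [530. 166.  40.]
{'t': 0.5, 'joints': array([-1.26455614e+00,  4.90940569e-01,  1.55893569e+00, -3.79222599e-05,
        1.09168860e+00, -1.05583231e-01]), 'qvel': array([ 0.00033858, -0.00046579,  0.00011214,  0.00051199, -0.00045662,
       -0.00062401]), 'tau': array([-1.32899233e-03, -6.12055349e+01, -2.58286858e+01,  6.92354003e-02,
        4.47729765e-02, -3.12308686e-06]), 'eef_pos': array([ 250.20287226, -572.73115295,  404.72341806]), 'tcp_rot': array([3.14156856e+00, 3.63946102e-05, 4.11840898e-01]), 'ft_force': array([ 0.38405987,  0.09370413, -0.52462655]), 'moment': array([-0.02887202, -0.0466939 ,  0.05067179]), 'grip_force': 0.0, 'opening': 1.0017668018588402}
```

View pics/scene0.png

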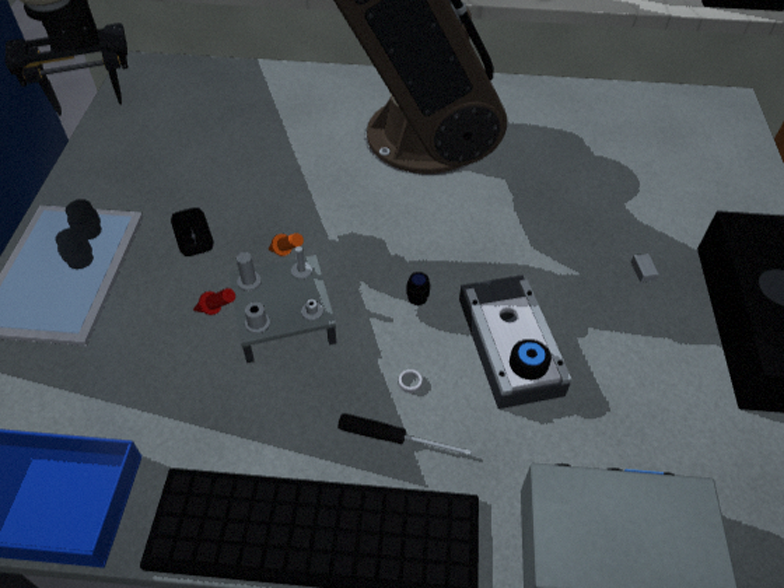

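View pics/top0.png

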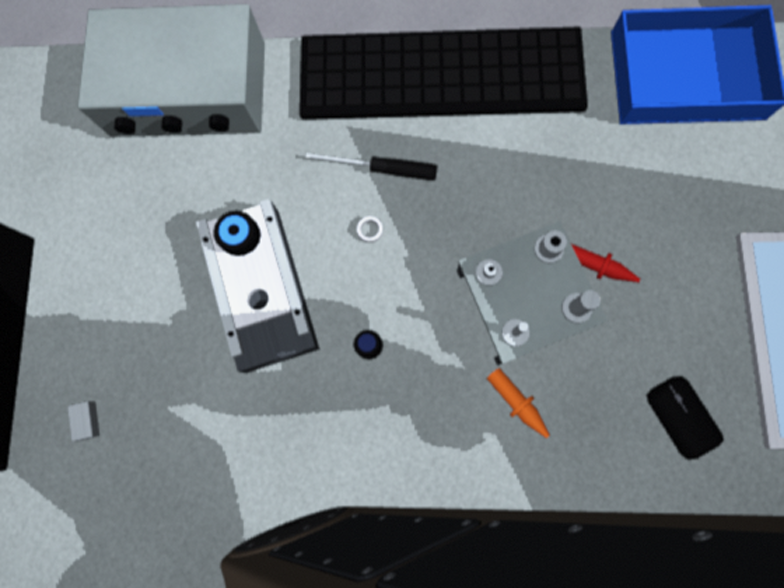

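The scene view shows the rack, with the drift (thick handle) at about (176,187), the bolt at (183,225), and thin look-alikes at (214,187) and (222,219). In the top view, in raw pixels, the drift's top is at (423,213), the bolt's at (396,172), the plate hole at (184,213) and the ring light at (167,165). Next I'll zoom in to refine these.

```bash
python3 - <<'E'
from h import *
T=read_camera("top");S=read_camera("scene")
def crop(p,c,s): 
    return cv2.resize(p["image"][c[1]:c[3],c[0]:c[2],::-1],None,fx=s,fy=s,interpolation=cv2.INTER_CUBIC)
a=crop(T,(130,140,230,270),3);a=cv2.copyMakeBorder(a,0,0,0,0,0)
b=crop(T,(320,155,450,285),3)
c=crop(S,(320,190,420,300),3)
d=crop(S,(160,165,250,265),3)
def pad(i,w,h): return cv2.copyMakeBorder(i,0,h-i.shape[0],0,w-i.shape[1],cv2.BORDER_CONSTANT)
cv2.imwrite("pics/z.png",np.hstack([pad(a,390,590)[:390],pad(b,390,390)]) if 0 else cv2.resize(np.hstack([a[:390],b]),None,fx=1.1,fy=1.1))
# predicted geometry check
for th in("plate","block_hole"):
  for p,n in((T,"T"),(S,"S")):
    for r in cut_out(th,p)[:1]:
        m=r["region"].astype(np.uint8)
        print(th,n,r["confidence"],m.sum(),cv2.minAreaRect(cv2.findNonZero(m)))
for th in("drift","bolt"):
  for p,n in((T,"T"),(S,"S")):
    for r in cut_out(th,p):
        m=r["region"].astype(np.uint8); x,y,w,h=cv2.boundingRect(m)
        print(th,n,round(r["confidence"],2),np.round(r["at"]),(x,y,w,h))
for nm,X in (("hole",at_z(T,(184.3,212.9),52)),("light",at_z(T,(235/1.4,232/1.4),78)),("drift",at_z(T,(423,213),120)),("bolt",at_z(T,(396.4,171.4),95)),("driftS",at_z(S,(175,183),120)),("boltS",at_z(S,(256/1.4,310/1.4),95)),("holeS",at_z(S,(508/1.4,315/1.4),52)),("lightS",at_z(S,(532/1.4,353/1.4),78))): print(nm,np.round(X,1))
E
```

```text
plate T 0.75 3152 ((177.39910888671875, 189.72344970703125), (82.12283325195312, 42.173980712890625), 75.00492095947266)
plate S 0.79 2207 ((371.0690002441406, 244.67242431640625), (71.49270629882812, 35.65350341796875), 68.19859313964844)
block_hole T 0.68 6796 ((183.01072692871094, 203.85299682617188), (114.74887084960938, 62.07009506225586), 73.94001770019531)
block_hole S 0.63 4833 ((367.1631164550781, 241.73243713378906), (99.74533081054688, 55.633636474609375), 70.46334838867188)
drift T 0.98 [364. 293.] (342, 266, 42, 53)
drift T 0.9 [417. 218.] (401, 208, 28, 22)
drift T 0.9 [428. 183.] (407, 169, 53, 24)
drift S 0.87 [150. 241.] (128, 227, 43, 26)
drift S 0.87 [229. 176.] (216, 158, 23, 35)
drift S 0.75 [177. 193.] (169, 180, 17, 28)
bolt T 0.83 [392. 174.] (382, 165, 22, 22)
hole [508.6 161.1  52. ]
light [595.  188.3  78. ]
drift [ 486.8 -268.2  120. ]
bolt [ 569. -235.   95.]
driftS [ 485.4 -262.1  120. ]
boltS [ 571.2 -229.8   95. ]
holeS [510.8 163.7  52. ]
lightS [599.2 194.1  78. ]
```

View pics/z.png

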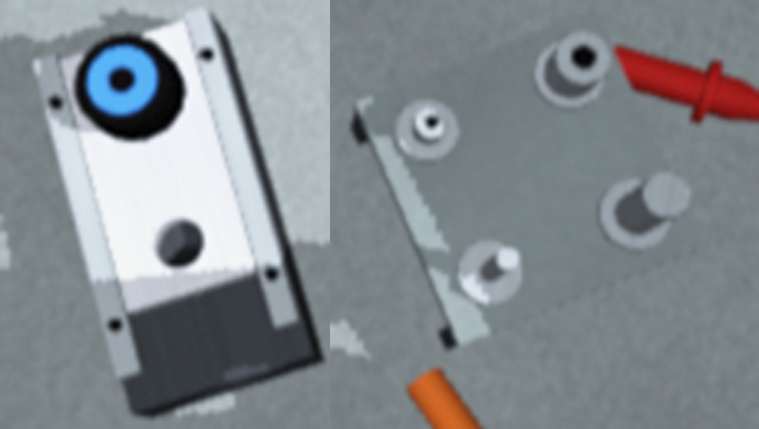

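The close crop puts the drift's top at raw pixel (421.8,213.8), the bolt's at (396.7,172.0) and the plate hole at (184.5,213.6). I'll move above the drift.

move_arm(commands=[[[0.655,0.855,-0.18],0,0.2],[[0.655,0.855,-0.18],0,0.2],[[0.655,0.855,-0.18],0,0.2],[[0.655,0.855,-0.18],-0.4,0.2],[[0.655,0.855,-0.18],-0.4,0.2],[[0.655,0.855,-0.18],-0.4,0.2],[[0.655,0.855,-0.18],0,0.2],[[0.655,0.855,-0.18],0,0.2],[[0.655,0.855,-0.18],0,0.2],[[0.655,0.855,-0.18],0,0.2],[[0.655,0.855,-0.18],0,0.2],[[0.655,0.855,-0.18],0,0.2],[[0,0,0],0,0.2],[[0,0,0],0,0.2],[[0,0,0],0,0.2]])

```text
t: 2.25
eef_pos: [485.9, -265.1, 340.1]
tcp_rot: [3.141, 0.0, 0.316]
ft_force: [-0.6, -1.2, 0.3]
opening: 0.603
grip_force: 0.0
```

```bash
python3 - <<'E'
from h import *
T=read_camera("top");S=read_camera("scene")
e=env.state()["eef_pos"];print(np.round(e,1),env.state()["tcp_rot"])
ims=[]
for p,c in((T,(340,120,470,250)),(S,(120,110,250,240))):
    im=p["image"][:,:,::-1].copy()
    for z in (e[2]-190,e[2]-171):
        u=proj(p,[e[0],e[1],z])[0]; print(np.round(u,1)); cv2.circle(im,tuple(int(v) for v in np.round(u)),0,(0,255,0),-1)
    ims.append(cv2.resize(im[c[1]:c[3],c[0]:c[2]],None,fx=3,fy=3,interpolation=cv2.INTER_NEAREST))
cv2.imwrite("pics/a.png",np.hstack(ims))
E
```

```text
[ 485.5 -265.8  340.2] [ 3.14114899e+00 -9.78297437e-05  3.14730320e-01]
[427.4 210.2]
[431.3 207.8]
[171.3 173.7]
[169.9 167.7]
```

View pics/a.png

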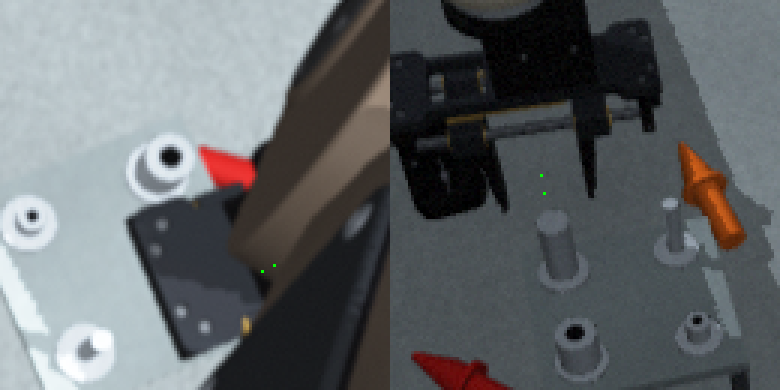

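From the scene camera the fingertips straddle the drift's top at about (174,182), and both projections agree to within about 1 px. I'll descend and grip.

move_arm(commands=[[[0,0,-0.6],0,0.2],[[0,0,-0.6],0,0.2],[[0,0,-0.6],0,0.2],[[0,0,-0.5],0,0.2],[[0,0,-0.1],0,0.2],[[0,0,0],0,0.2],[[0,0,0],0,-1],[[0,0,0],0,-1],[[0,0,0],0,-1],[[0,0,0],0,-1],[[0,0,0],0,-1],[[0,0,0],0,-1],[[0,0,0],0,-1],[[0,0,0],0,-1],[[0,0,0],0,-1],[[0,0,0],0,-1]])

```text
t: 3.68
eef_pos: [486.2, -265.2, 268.4]
tcp_rot: [3.14, -0.001, 0.316]
ft_force: [1.6, -2.7, 4.9]
opening: 0.243
grip_force: 30.0
```

move_arm(commands=[[[0,0,0.4],0,-1],[[0,0,0.7],0,-1],[[0,0,0.9],0,-1],[[0,0,0.9],0,-1],[[0,0,0.5],0,-1],[[0,0.5,0],0,-1],[[0.02,0.97,0],0,-1],[[0.02,0.97,0],0,-1],[[0.02,0.97,0],0,-1],[[0.02,0.97,0],0,-1],[[0.02,0.97,0],0,-1],[[0.02,0.97,0],0,-1],[[0.02,0.97,0],0,-1],[[0.02,0.97,0],0,-1],[[0.02,0.97,0],0,-1],[[0.02,0.97,0],0,-1],[[0.02,0.97,0],0,-1],[[0.02,0.97,0],0,-1],[[0.05,0.97,0],0,-1],[[0.05,0.97,0],0,-1]])

```text
t: 5.35
eef_pos: [495.0, 159.5, 368.5]
tcp_rot: [-3.141, 0.003, 0.316]
ft_force: [0.2, -0.4, -3.9]
opening: 0.243
grip_force: 30.0
```

move_arm(commands=[[[0,0,-0.5],0,-1],[[0,0,-0.5],0,-1],[[0,0,0],0,-1],[[0,0,0],0,-1],[[0,0,0],0,-1]])

```text
t: 5.77
eef_pos: [496.0, 157.5, 339.9]
tcp_rot: [-3.141, 0.001, 0.316]
ft_force: [-0.3, -0.0, -2.6]
opening: 0.242
grip_force: 30.0
```

```bash
python3 - <<'E'
from h import *
T=read_camera("top");S=read_camera("scene")
e=env.state()["eef_pos"];print(np.round(e,1),env.state()["tcp_rot"])
ims=[]
for p,c in((T,(130,140,240,270)),(S,(310,170,420,300))):
    im=p["image"][:,:,::-1].copy()
    print(np.round(proj(p,[[e[0],e[1],e[2]-258.4],[e[0],e[1],e[2]-204.4],[510,162.5,52],[496.5,158,52]]),1).tolist())
    ims.append(cv2.resize(im[c[1]:c[3],c[0]:c[2]],None,fx=3.5,fy=3.5,interpolation=cv2.INTER_CUBIC))
cv2.imwrite("pics/b.png",np.hstack(ims))
E
```

```text
[496.2 157.3 340.4] [ 3.14149234e+00 -5.17998772e-04  3.15269035e-01]
[[181.5, 216.3], [172.5, 210.5], [183.6, 212.2], [185.7, 219.1]]
[[361.8, 211.5], [365.3, 195.8], [362.3, 224.7], [360.2, 219.8]]
```

View pics/b.png

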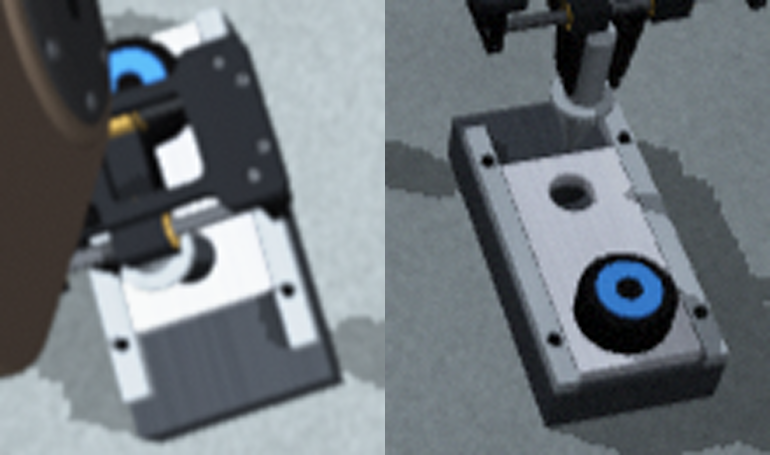

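Both views show the drift upright just beside the plate hole, which is at (363,225) in the scene and fits my (510,162.5) estimate. I'll enter at the middle of the overlap, about 7 mm to the -x side of the plate hole.

move_arm(commands=[[[0.23,0.09,0],0,-1],[[0,0,-0.4],0,-1],[[0,0,-0.4],0,-1],[[0,0,-0.3],0,-1],[[0,0,-0.2],0,-1],[[0,0,0],0,-1],[[0,0,0],0,-1]])

```text
t: 6.45
eef_pos: [503.3, 160.1, 301.0]
tcp_rot: [3.142, 0.0, 0.316]
ft_force: [-0.4, -0.6, -2.8]
opening: 0.241
grip_force: 30.0
```

```bash
python3 - <<'E'
from h import *
T=read_camera("top");S=read_camera("scene")
s=env.state();print(np.round(s["eef_pos"],1),s["ft_force"])
ims=[]
for p,c in((T,(130,140,240,270)),(S,(310,170,420,300))):
    ims.append(cv2.resize(p["image"][c[1]:c[3],c[0]:c[2],::-1],None,fx=3.5,fy=3.5,interpolation=cv2.INTER_CUBIC))
cv2.imwrite("pics/c.png",np.hstack(ims))
E
```

```text
[503.3 160.2 301.5] [-0.14966856 -0.00439281 -3.32007521]
```

View pics/c.png

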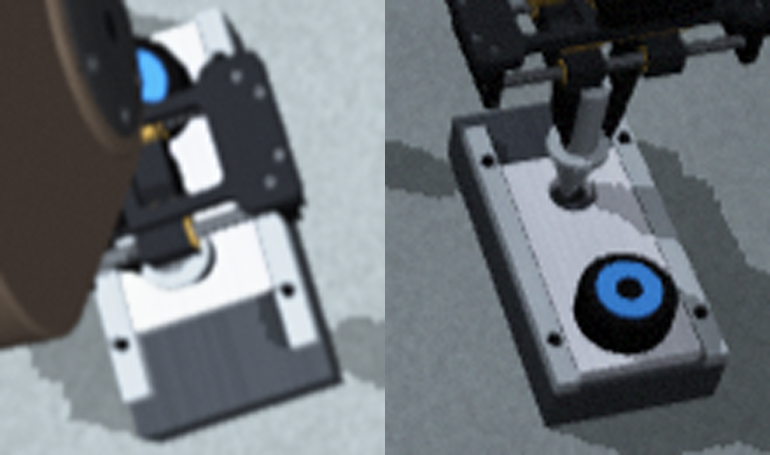

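The scene picture shows the cone entering the plate hole at about (363,223), and the force is nearly zero. I'll go deeper.

move_arm(commands=[[[0,0,-0.15],0,-1],[[0,0,-0.15],0,-1],[[0,0,-0.1],0,-1],[[0,0,0],0,-1],[[0,0,0],0,-1]])

```text
t: 6.97
eef_pos: [503.2, 160.2, 288.7]
tcp_rot: [3.142, 0.0, 0.316]
ft_force: [0.6, -0.5, -2.3]
opening: 0.245
grip_force: 30.0
```

move_arm(commands=[[[-0.08,-0.025,-0.06],0,-1],[[-0.08,-0.025,-0.06],0,-1],[[-0.06,-0.02,-0.06],0,-1],[[0,0,0],0,-1],[[0,0,0],0,-1]])

```text
t: 7.38
eef_pos: [496.4, 158.0, 283.6]
tcp_rot: [3.141, -0.0, 0.316]
ft_force: [2.5, 1.1, 0.3]
opening: 0.244
grip_force: 30.0
```

move_arm(commands=[[[0,0,-0.15],0,-1],[[0,0,-0.15],0,-1],[[0,0,0],0,-1],[[0,0,0],0,-1]])

```text
t: 7.72
eef_pos: [496.2, 158.0, 273.7]
tcp_rot: [-3.141, 0.002, 0.316]
ft_force: [3.6, 2.3, -5.6]
opening: 0.243
grip_force: 30.0
```

move_arm(commands=[[[0,0,-0.12],0,-1],[[0,0,-0.12],0,-1],[[0,0,0],0,-1],[[0,0,0],0,-1],[[0,0,0],0,-1]])

```text
t: 8.13
eef_pos: [496.3, 158.0, 267.1]
tcp_rot: [-3.142, 0.001, 0.316]
ft_force: [1.7, 2.6, -4.6]
opening: 0.243
grip_force: 30.0
```

The drift is down with its tip about 9 mm above the table, so the wide part of the cone has located both holes. I'll pull it straight up and put it back in its own rack hole, which is well clear of the stand.

move_arm(commands=[[[0,0,0.3],0,-1],[[0,0,0.6],0,-1],[[0,0,0.9],0,-1],[[0,0,0.9],0,-1],[[0,0,0.7],0,-1],[[0,-0.5,0],0,-1],[[-0.02,-0.97,0],0,-1],[[-0.02,-0.97,0],0,-1],[[-0.02,-0.97,0],0,-1],[[-0.02,-0.97,0],0,-1],[[-0.02,-0.97,0],0,-1],[[-0.02,-0.97,0],0,-1],[[-0.02,-0.97,0],0,-1],[[-0.02,-0.97,0],0,-1],[[-0.03,-0.97,0],0,-1],[[-0.03,-0.97,0],0,-1],[[-0.03,-0.97,0],0,-1],[[-0.03,-0.97,0],0,-1],[[-0.03,-0.97,0],0,-1],[[-0.03,-0.97,0],0,-1]])

```text
t: 9.8
eef_pos: [485.5, -265.6, 370.1]
tcp_rot: [-3.141, 0.001, 0.316]
ft_force: [0.2, 0.4, -2.6]
opening: 0.24
grip_force: 30.0
```

move_arm(commands=[[[0,0,0],0,-1],[[0,0,-0.2],0,-1],[[0,0,-0.2],0,-1],[[0,0,0],0,-1],[[0,0,0],0,-1]])

```text
t: 10.22
eef_pos: [486.3, -263.4, 357.0]
tcp_rot: [-3.141, 0.001, 0.317]
ft_force: [-0.3, 0.3, -2.0]
opening: 0.244
grip_force: 30.0
```

```bash
python3 - <<'E'
from h import *
T=read_camera("top")
s=env.state();print(np.round(s["eef_pos"],1),s["ft_force"])
save(T,"d.png",(130,140,230,270),4)
E
```

```text
[ 486.4 -263.5  357.3] [-0.36937713  0.09680175 -2.18356125]
```

View pics/d.png

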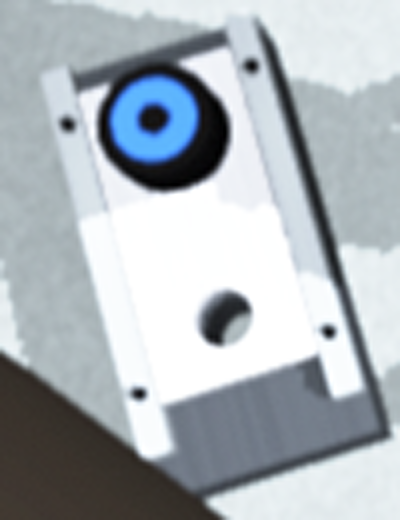

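The plate has moved: its hole is at about (186,219.5), matching the predicted aligned spot (185.7,219.1), and the table shows through it. I'll put the drift back in the rack.

move_arm(commands=[[[-0.01,-0.057,-0.3],0,-1],[[0,0,-0.6],0,-1],[[0,0,-0.6],0,-1],[[0,0,-0.4],0,-1],[[0,0,-0.3],0,-1],[[0,0,-0.3],0,-1],[[0,0,-0.25],0,-1],[[0,0,0],0,-1],[[0,0,0],0,-1],[[0,0,0],0,-1]])

```text
t: 11.1
eef_pos: [486.1, -266.1, 275.3]
tcp_rot: [3.141, -0.0, 0.316]
ft_force: [-0.4, 1.3, -3.4]
opening: 0.244
grip_force: 30.0
```

move_arm(commands=[[[0,0,-0.12],0,-1],[[0,0,-0.1],0,-1],[[0,0,0],0,-1],[[0,0,0],0,-1],[[0,0,0],0,-1]])

```text
t: 11.52
eef_pos: [486.0, -266.1, 268.3]
tcp_rot: [3.141, -0.0, 0.316]
ft_force: [-0.4, -0.0, -2.9]
opening: 0.244
grip_force: 30.0
```

move_arm(commands=[[[0,0,-0.05],0,-1],[[0,0,0],0,-1],[[0,0,0],0,-1],[[0,0,0],0,0.2],[[0,0,0],0,0.2],[[0,0,0],0,0.2],[[0,0,0],0,0.2],[[0,0,0],0,0.2],[[0,0,0.4],0,0.2],[[0,0,0.8],0,0.2],[[0,0,0.9],0,0.2],[[0,0,0.6],0,0.2],[[0,0,0],0,0.2],[[0,0,0],0,0.2]])

```text
t: 12.68
eef_pos: [485.9, -266.0, 348.2]
tcp_rot: [3.14, -0.001, 0.316]
ft_force: [-0.0, -0.5, -0.1]
opening: 0.598
grip_force: 0.0
```

move_arm(commands=[[[0.9,0.35,0],0,0.2],[[0.95,0.4,0],0,0.2],[[0.94,0.37,0],0,0.2],[[0,0,-0.6],0,0.2],[[0,0,-0.6],0,0.2],[[0,0,0],0,0.2],[[0,0,0],0,0.2],[[0,0,0],0,0.2]])

```text
t: 13.35
eef_pos: [569.7, -232.7, 311.8]
tcp_rot: [-3.141, 0.0, 0.315]
ft_force: [0.1, -0.2, -0.6]
opening: 0.601
grip_force: 0.0
```

```bash
python3 - <<'E'
from h import *
T=read_camera("top");S=read_camera("scene")
e=env.state()["eef_pos"];print(np.round(e,1))
ims=[]
for p,c in((S,(120,130,250,260)),(T,(340,120,470,250))):
    im=p["image"][:,:,::-1].copy(); c=c
    im=cv2.resize(im[c[1]:c[3],c[0]:c[2]],None,fx=3,fy=3,interpolation=cv2.INTER_CUBIC)
    a=np.linspace(0,2*np.pi,40)
    for X in ([[e[0]+15*np.cos(t),e[1]+15*np.sin(t),95] for t in a],):
        q=(proj(p,X)-np.array(c[:2]))*3
        cv2.polylines(im,[np.round(q).astype(int)],True,(0,255,0),1)
    ims.append(im)
cv2.imwrite("pics/e.png",np.hstack(ims))
E
```

```text
[ 569.6 -232.7  312.5]
```

View pics/e.png

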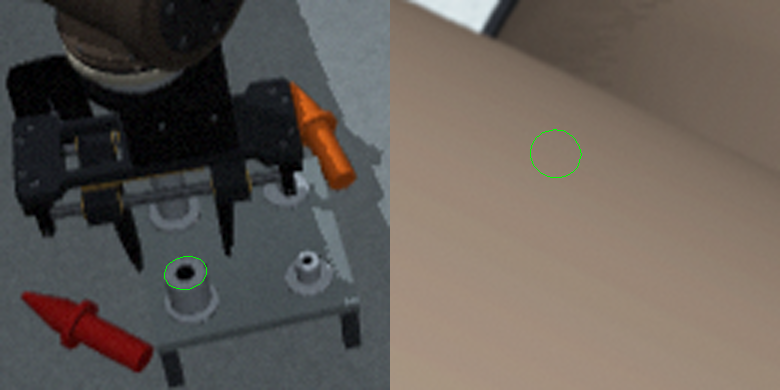

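The projected head outline falls on the bolt's top at about (182,221) in the scene, within 1 px. I'll descend and grip.

move_arm(commands=[[[0,0,-0.6],0,0.2],[[0,0,-0.6],0,0.2],[[0,0,-0.4],0,0.2],[[0,0,-0.2],0,0.2],[[0,0,-0.03],0,0.2],[[0,0,0],0,0.2],[[0,0,0],0,-1],[[0,0,0],0,-1],[[0,0,0],0,-1],[[0,0,0],0,-1],[[0,0,0],0,-1],[[0,0,0],0,-1],[[0,0,0],0,-1],[[0,0,0],0,-1],[[0,0,0],0,-1]])

```text
t: 14.7
eef_pos: [569.8, -232.6, 257.3]
tcp_rot: [3.141, -0.001, 0.316]
ft_force: [-0.1, -1.6, 5.1]
opening: 0.305
grip_force: 30.0
```

move_arm(commands=[[[0,0,0.4],0,-1],[[0,0,0.7],0,-1],[[0,0,0.9],0,-1],[[0,0,0.8],0,-1],[[0,0,0.4],0,-1],[[-0.175,0.93,0],0,-1],[[-0.175,0.93,0],0,-1],[[-0.175,0.93,0],0,-1],[[-0.175,0.93,0],0,-1],[[-0.175,0.93,0],0,-1],[[-0.175,0.93,0],0,-1],[[-0.175,0.93,0],0,-1],[[-0.175,0.93,0],0,-1],[[-0.175,0.93,0],0,-1],[[-0.175,0.93,0],0,-1],[[-0.175,0.93,0],0,-1],[[-0.175,0.93,0],0,-1],[[-0.175,0.93,0],0,-1],[[-0.175,0.93,0],0,-1]])

```text
t: 16.28
eef_pos: [495.4, 159.5, 353.1]
tcp_rot: [-3.141, 0.001, 0.316]
ft_force: [0.4, 0.1, -2.7]
opening: 0.303
grip_force: 30.0
```

move_arm(commands=[[[0,0,-0.5],0,-1],[[0,0,-0.6],0,-1],[[0,0,0],0,-1],[[0,0,0],0,-1],[[0,0,0],0,-1]])

```text
t: 16.7
eef_pos: [496.3, 158.0, 320.6]
tcp_rot: [3.142, -0.0, 0.315]
ft_force: [-0.2, 0.2, -2.4]
opening: 0.306
grip_force: 30.0
```

```bash
python3 - <<'E'
from h import *
T=read_camera("top");S=read_camera("scene")
s=env.state();print(np.round(s["eef_pos"],1),s["ft_force"],s["opening"])
ims=[]
for p,c in((T,(130,140,240,270)),(S,(310,170,420,300))):
    ims.append(cv2.resize(p["image"][c[1]:c[3],c[0]:c[2],::-1],None,fx=3.5,fy=3.5,interpolation=cv2.INTER_CUBIC))
cv2.imwrite("pics/f.png",np.hstack(ims))
E
```

```text
[496.4 157.9 320.8] [-0.01308295  0.44274291 -2.34603989] 0.3066050653797621
```

View pics/f.png

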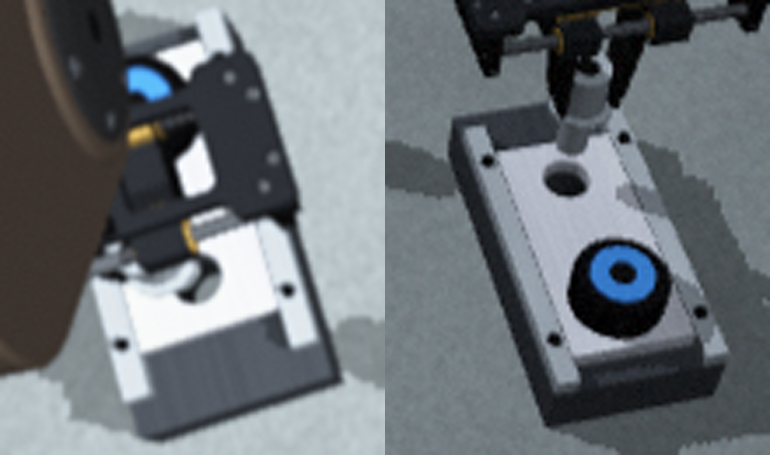

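The scene picture shows the bolt upright just above the hole at about (362,221), with the plate in line. I'll go down.

move_arm(commands=[[[0,0,-0.4],0,-1],[[0,0,-0.4],0,-1],[[0,0,-0.3],0,-1],[[0,0,-0.2],0,-1],[[0,0,0],0,-1],[[0,0,0],0,-1]])

```text
t: 17.3
eef_pos: [496.3, 158.1, 281.0]
tcp_rot: [3.142, 0.0, 0.316]
ft_force: [0.2, -0.9, -2.4]
opening: 0.305
grip_force: 30.0
```

move_arm(commands=[[[0,0,-0.2],0,-1],[[0,0,-0.2],0,-1],[[0,0,-0.2],0,-1],[[0,0,-0.15],0,-1],[[0,0,0],0,-1],[[0,0,0],0,-1],[[0,0,0],0,-1]])

```text
t: 17.88
eef_pos: [496.3, 158.1, 258.4]
tcp_rot: [3.141, -0.0, 0.316]
ft_force: [0.0, -0.3, -3.1]
opening: 0.309
grip_force: 30.0
```

Now 6.5 mm more to home, then release.

move_arm(commands=[[[0,0,-0.1],0,-1],[[0,0,-0.1],0,-1],[[0,0,0],0,-1],[[0,0,0],0,-1],[[0,0,0],0,-1]])

```text
t: 18.3
eef_pos: [496.2, 158.2, 252.4]
tcp_rot: [3.142, 0.0, 0.316]
ft_force: [-0.2, -0.6, -2.1]
opening: 0.305
grip_force: 30.0
```

move_arm(commands=[[[0,0,-0.04],0,-1],[[0,0,0],0,-1],[[0,0,0],0,-1],[[0,0,0],0,0.2],[[0,0,0],0,0.2],[[0,0,0],0,0.2],[[0,0,0],0,0.2],[[0,0,0],0,0.2],[[0,0,0.4],0,0.2],[[0,0,0.9],0,0.2],[[0,0,1],0,0.2],[[0,0,1],0,0.2],[[-0.3,-0.9,0.5],0,0.2],[[-0.3,-0.9,0],0,0.2],[[-0.3,-0.9,0],0,0.2],[[-0.3,-0.9,0],0,0.2],[[0,0,0],0,0.2],[[0,0,0],0,0.2]])

```text
t: 19.8
eef_pos: [460.0, 49.3, 365.4]
tcp_rot: [3.141, -0.0, 0.313]
ft_force: [-0.5, 0.4, 0.1]
opening: 0.598
grip_force: 0.0
```

```bash
python3 - <<'E'
from h import *
S=read_camera("scene");s=env.state();print(np.round(s["eef_pos"],1),s["ft_force"],s["opening"])
save(S,"g.png",(120,120,440,310),2.5)
E
```

```text
[460.3  50.  365.4] [ 0.40005399  0.52176406 -0.85803399] 0.6019553184305483
```

View pics/g.png

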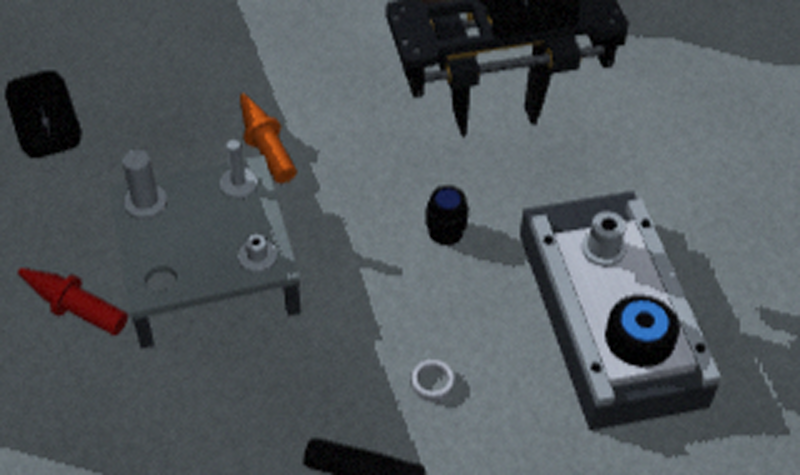

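The bolt stands upright with its flange flat on the plate at about (362,215), the drift is back in the rack at about (176,193), and the gripper is clear of everything. I'm handing the job in.

```bash
python3 -c "
from cell import env
print(env.job_done())"
```

```text
the job is handed in; nothing more can be done
None
```

I drew the plate into line with the drift, put the drift back in its rack hole, set the bolt fully home with its flange on the plate, and handed the job in at about 20 s; the hand-in did not report a verdict.

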